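# Set a cover's marked spot under the drill and clamp it

## Task

Slide the aluminium cover along the drilling machine's table, flat and without lifting it, until its scribed cross-and-ring mark lies directly under the tip of the drill bit. Then swing the hold-down clamp down until its foot rests on the cover, without shifting the mark. Do not knock the thin bit, and leave the other parts where they are.

Things in the scene. Friction and masses are not known exactly. Their poses are not given: they have to be found in the camera images.
- press: Bench drilling machine, fixed. Origin on the bench straight below the drill bit; z up, front is -x. Flat steel table, its top 25 mm above the bench, spans x -230..100, y -250..250 mm in this frame. Column 60 mm in diameter (foot 100 mm) at x 0, y 200. Chuck 44 mm in diameter around the bit's axis, from 120 mm above the bench up.
- guard_corner (a point): Lower front right corner of the clear plastic chuck guard hung in front of the chuck: x -72, y -50, z 190 mm in the press's frame. The guard spans x -72..-35, y -50..60 mm, 190 to 290 mm above the bench. The head's nose (205 to 355 mm up) spans x -35..35, y -50..60; its wide rear x -75..75, y 60..260 mm. So near the bit a tool must come in tilted, leaning back to -x.
- bit: Drill bit, 6 mm in diameter, 75 mm long, vertical under the chuck, fixed; origin at its tip, 49 mm above the bench (12 mm above the cover's plate).
- bit_tip (a point): Tip of the drill bit.
- cover: The work: loose aluminium cover lying flat on the machine's table, about 0.5 kg. Plate 140 (x) x 110 (y) x 12 mm; origin at the centre of its underside, z up. An upright rib, 36 (x) x 18 (y) x 34 mm tall, stands on the plate at x -45, y 0. It starts with the rib end towards the press's front (its x within 0.35 rad of the press's x); it need not be squared up.
- mark (a point): Scribed cross in a 15 mm ring on the cover's upper face, at x 30, y 12, z 12 mm in the cover's frame.
- cover_rib (a point): Centre of the rib's top face, at x -45, y 0, z 46 mm in the cover's frame.
- clamp (a joint): Angle of the hold-down clamp (rad). 0 = down: arm level along the press's +y, foot on the cover's plate; grows as it swings up, to 1.45; starts at 1.15 to 1.35. Damped (0.25 N m s/rad), hinge friction about 0.35 N m: it stays up where left above about 1.0; well below that its own weight (0.6 kg) lets it sink onto the cover in a few seconds. With no cover under it, it sinks to -0.06.
- clamp_hinge (a point): Clamp's hinge, on the press at x 0, y -220, z 60 mm in the press's frame; hinge line along the press's x.
- clamp_handle (a point): Middle of the clamp's black grip, a round bar 18 mm in diameter, 55 mm long, sticking out of the arm towards the press's -x, parallel to the hinge. The point lies 80 mm from the hinge along the arm and 48 mm to -x of its centre line. The arm is a flat bar 22 mm wide, 10 mm thick, ending 177 mm from the hinge.
- clamp_foot (a point): Underside of the clamp's rubber foot (22 mm in diameter), 165 mm from the hinge along the arm and 23 mm below the arm's centre line; with the clamp down it is at x 0, y -55 mm in the press's frame.
- wrist_pin: Bystander: steel pin 26 mm in diameter, 60 mm tall, standing on the machine's table; origin at its foot.
- bearing_race: Bystander: steel ring 64 mm in diameter, 16 mm tall, lying on the machine's table; origin under its centre.
- piston_a: Bystander: aluminium piston 80 mm in diameter, 72 mm tall; origin under its centre.
- piston_b: Bystander: as piston_a.
- con_rod: Bystander: steel connecting rod lying on the bench, 200 mm long, 22 mm thick, along its own x.
- oil_can: Bystander: grey can 56 mm in diameter, 130 mm tall.
Things that resemble listed ones, but are neither listed nor needed, are in the scene too. What is shaped like the cover but green or orange is not meant.

How it is judged:
On the way:
1. the mark is under the bit's tip (within 4 mm) with the cover flat on the table and the clamp still up (horizontal distance between mark and bit_tip below 0.004 m and angle between cover's own z axis and vertical below 0.05 rad and value of joint clamp above 0.3 rad), for 0.2 s.
At the end, for the whole second after the job is handed in: The cover lies still and flat on the machine's table with the mark within 4 mm (horizontally) of the point under the bit's tip, and the clamp is down (below 0.05 rad) and at rest with its foot bearing on the cover (horizontal distance between mark and bit_tip below 0.004 m and angle between cover's own z axis and vertical below 0.05 rad and z of cover in the frame of press below 0.03 m and value of joint clamp below 0.05 rad and contact force between clamp and cover above 0.4 N and linear speed of cover below 0.01 m/s and velocity of joint clamp between -0.05 and 0.05 rad/s); the robot touches nothing.
It fails at once if the drill bit is knocked (over 3 N) (contact force between bit and anything else above 3 N).
It fails at once if the cover is lifted 15 mm off the machine's table or tipped more than 0.2 rad (z of cover in the frame of press above 0.04 m or angle between cover's own z axis and vertical above 0.2 rad).
It fails at once if another part is moved more than 30 mm (distance of any of wrist_pin, bearing_race, piston_a, piston_b, con_rod, oil_can from where it was at the start of the episode above 0.03 m).
It also fails if it takes over 64 s, if anything falls off the work surface, if the arm or the gripper's body presses on something with over 40 N, if the wrist force passes 120 N, or if a joint passes its speed limit or range.

## Robot

A 6-joint arm with a two-finger parallel gripper is mounted at the origin on the work surface. World frame = base frame: x ahead of the robot, y to its left, z up, the work surface at z = 0. Lengths are in m, angles in rad, forces in N, time in s.
With the tool pointing down it reaches from about 0.25 to 0.775 m from the base axis. Payload 4 kg.
Tool frame: the origin (TCP) lies between the finger pads; the fingertips stand 11 mm ahead of it and the grasp point (between the pads) lies 8 mm behind it (robot.tip_extent is the z of the fingertips in the tool frame, in m); z points along the fingers, y is the line along which they close (so a half turn about z gives the same grasp; the last joint's range is limited). The gripper opens to 94 mm and grips with 3 to 60 N. Pads are 16 mm wide; open, the fingers measure 119 mm over their backs; the gripper's body (75 mm by 177 mm) begins 78 mm behind the grasp point.
Start: joints at [-1.371, 0.087, 1.371, -0, 1.684, -0.103], TCP at [0.164, -0.525, 0.217] pointing down, gripper open.
Joint ranges: [-3.1, 3.1], [-0.76, 2.03], [0.27, 2.55], [-1.08, 4.22], [0.17, 2.65], [-2.57, 2.57]. Speed limits (rad/s): [2.79, 2.79, 3.14, 3.14, 3.14, 3.14].

## Interface

Orientations are given as [roll, pitch, yaw] about the fixed x, y, z axes, in that order (R = Rz(yaw) Ry(pitch) Rx(roll)).
In Python, from bench import robot, imaging gives the robot as it stands.
- The arm moves only by the shell command python3 -m pendant 'ROWS'. ROWS is JSON, a list of rows, each a list of 7 numbers: the shift along the world's x, y, z in cm, then the turn, a rotation vector about the world's x, y, z in degrees, then the opening, from 0 (shut) to 1 (fully open). In form: [[dx, dy, dz, ax, ay, az, jaw], ...]. A call has 1 to 8 rows; each row shifts and turns the commanded pose from where the row before left it; what a row does not reach is not made up. A row lasts 1/10 s, in which the tool goes at most 50 mm and 8.59 degrees, less where a joint would pass 70% of its speed; a pose out of reach is approached as far as the arm can. A call is refused whole if a number of a shift passes 5 or a number of a turn 8.59, either way. A call with a gripper value outside its range is refused whole. The fingers move at their own pace and stop on an object; the grip force is fixed at half the most. Time passes only in rows, so rows that do not move let the fingers close. It gives the time, the measured TCP pose, the force, the opening and the grip force at its end, in the units of the state.
- robot.get_obs(): the state, without advancing time (a new reading comes with each control period).
- imaging.snapshot(name): name is "scene" or "top" or "wrist"; returns the picture (384x512x3 uint8, red, green, blue); there is no depth.
- imaging.camera_params(name): a dict with "camera_matrix" (3x3 intrinsics, pixels), "R" (3x3) and "t" (3): a world point X has camera coordinates R X + t. Camera axes: x right, y down, z forward; pixel columns grow to the right and rows downward; lengths in m; the calibration is good to about 2 mm. The wrist camera is an equidistant fisheye: a pixel r from the principal point sees the ray r / f radians off the axis. A picture is of the moment at which its call begins: read the wrist's pose just before it. camera_params takes no time and is no camera call; for the wrist camera it gives the pose at the moment of the call.
- robot.close_job(): hands the job in; it is judged then, once.
The state is a dict: "time": time; "joint_positions": joint angles; "qvel": joint speeds; "joint_torque": joint torques, N m; "tool_pos": TCP position; "ee_rot": TCP orientation; "wrist_force": force on the tool from outside, world axes, zero at the start; "wrist_torque": the same for the moment, N m; "width": finger opening in m; "finger_force": force on a finger pad.
Only numpy, scipy, OpenCV 4.12 (cv2) and the standard library are available. Lean on these libraries where they do the work, as an engineer would, in place of code of your own. Each camera call takes 0.05 s, during which the arm holds its last target. There are 200 camera calls.

## Working session

There is one attempt and no reset: what is moved stays moved. The work goes in short steps, Python scripts to look and compute and a shell command to move; the robot and the scene stay as the last step left them, time stands still between calls to the robot, and variables do not carry over. Pictures are saved under pics/ and viewed, at most 10 in all, crops included, and the job is handed in when it is done.

```bash
mkdir -p pics; ls; python3 - <<'E'
from bench import robot, imaging
import cv2,numpy as np
for n in("scene","top"):
    p=imaging.camera_params(n);print(n,p)
    cv2.imwrite(f"pics/{n}0.png",imaging.snapshot(n)[:,:,::-1])
o=robot.get_obs();print(o["tool_pos"],o["ee_rot"],o["width"],o["time"])
E
```

```text
pics
scene {'camera_matrix': array([[368.36456616,   0.        , 254.05492991],
       [  0.        , 368.36456616, 186.4590678 ],
       [  0.        ,   0.        ,   1.        ]]), 'R': array([[ 0.58290273,  0.81243351,  0.01327391],
       [ 0.50594446, -0.35012397, -0.78831048],
       [-0.63580233,  0.46622419, -0.61513445]]), 't': array([-0.33034006, -0.12656792,  1.46090567])}
top {'camera_matrix': array([[371.11282616,   0.        , 256.29548507],
       [  0.        , 371.11282616, 185.75121947],
       [  0.        ,   0.        ,   1.        ]]), 'R': array([[ 0.0077412 , -0.99996569,  0.00294767],
       [-0.99664139, -0.00795572, -0.08150247],
       [ 0.08152312, -0.00230684, -0.99666878]]), 't': array([0.01312946, 0.53017929, 1.15902735])}
[ 0.1639036  -0.52451744  0.21543192] [-3.13963521e+00 -1.99657981e-04  3.02774122e-01] 0.09415985769226141 0.1
```

View pics/scene0.png

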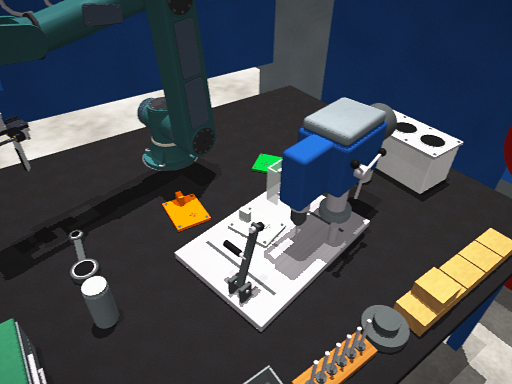

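View pics/top0.png

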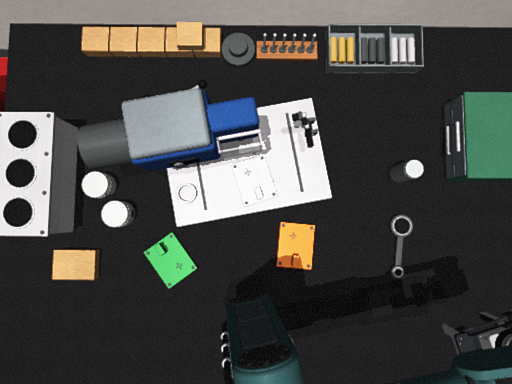

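The aluminium cover is at top (255,180). The look-alikes are green at (170,260) and orange at (296,245). The cover lies on the white table with its rib at (259,191). The clamp is at (305,130) and the head at (190,130). Next I take close crops.

```bash
python3 - <<'E'
import cv2
a=cv2.imread("pics/top0.png")[90:235,160:340]
cv2.imwrite("pics/c1.png",cv2.resize(a,None,fx=4,fy=4,interpolation=cv2.INTER_CUBIC))
a=cv2.imread("pics/scene0.png")[170:335,170:380]
cv2.imwrite("pics/c2.png",cv2.resize(a,None,fx=3.6,fy=3.6,interpolation=cv2.INTER_CUBIC))
E
```

```text
(no output)
```

View pics/c1.png

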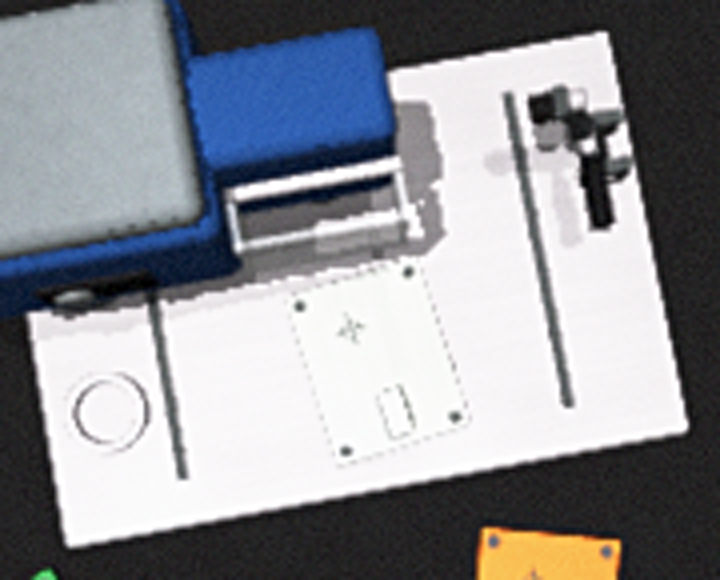

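View pics/c2.png

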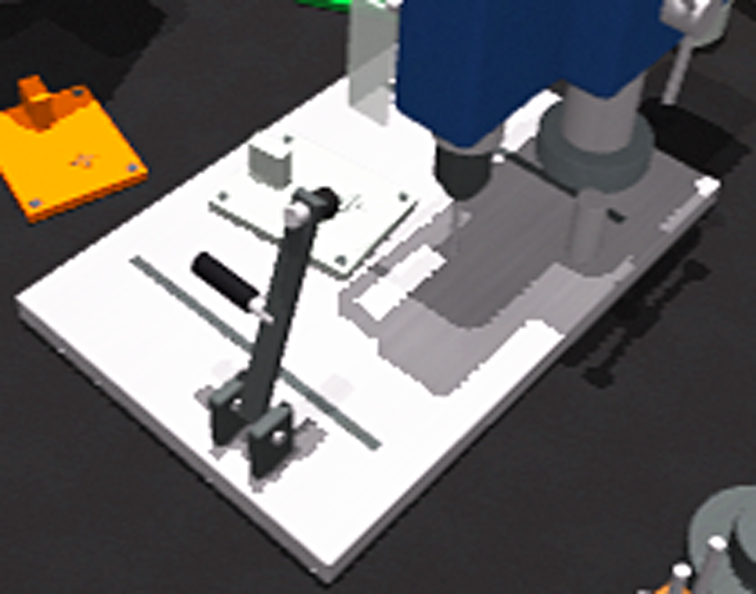

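The crops confirm the choice. In c1 the aluminium cover's plate corners are (290,297), (427,262), (468,425) and (340,465), with the mark at (351,329) and the rib at the front. In c2 the mark is at (353,204), the bit tip near (458,248), the guard at (370,65) and the raised clamp's grip at (225,283).

```bash
cat > h.py <<'E'
import numpy as np
from scipy.optimize import least_squares
from scipy.spatial.transform import Rotation as Ro
from bench import imaging
C={n:imaging.camera_params(n) for n in("scene","top")}
def proj(n,X):
    c=C[n];P=np.atleast_2d(X)@c["R"].T+c["t"];q=P@c["camera_matrix"].T;return q[:,:2]/q[:,2:]
def c1(u,v):return (160+(u+.5)/4-.5,90+(v+.5)/4-.5)
def c2(u,v):return (170+(u+.5)/3.6-.5,170+(v+.5)/3.6-.5)
def pose(p,X):
    c,s=np.cos(p[2]),np.sin(p[2]);X=np.atleast_2d(X)
    return np.c_[p[0]+c*X[:,0]-s*X[:,1],p[1]+s*X[:,0]+c*X[:,1],X[:,2]]
def fit(obs,p0):
    f=lambda p:np.concatenate([(proj(n,pose(p,X))-np.array(q)).ravel() for n,X,q in obs])
    r=least_squares(f,p0,loss="soft_l1");return r.x,r.fun.reshape(-1,2)
E
python3 - <<'E'
from h import *
np.set_printoptions(precision=4,suppress=True)
T=.025
P,r=fit([("top",(-.23,-.25,T),c1(687,432)),("top",(-.23,.25,T),c1(67,547)),("top",(.1,-.25,T),c1(607,32)),
 ("scene",(-.23,-.25,T),c2(18,297)),("scene",(.1,-.25,T),c2(328,570)),("scene",(.1,.25,T),c2(718,183)),
 ("scene",(0,0,.049),c2(458,248))],[.55,0,.18]);print("press",P);print(r)
z=T+.012
K,r=fit([("top",(.07,.055,z),c1(290,297)),("top",(.07,-.055,z),c1(427,262)),("top",(-.07,-.055,z),c1(468,425)),("top",(-.07,.055,z),c1(340,465)),
 ("top",(.03,.012,z),c1(351,329)),("scene",(.03,.012,z),c2(353,204)),("scene",(-.07,-.055,z),c2(210,205)),("scene",(.07,-.055,z),c2(343,272)),("scene",(.07,.055,z),c2(416,202))],[.5,0,.18]);print("cover",K);print(r)
m=pose(K,(.03,.012,z))[0];rib=pose(K,(-.045,0,T+.046))[0];print("mark",m,"rib",rib,"bit-mark",P[:2]-m[:2])
a=1.25
for a in(1.15,1.25,1.35):
  H=pose(P,(-.048,-.22+.08*np.cos(a),.06+.08*np.sin(a)));print(a,H,(proj("scene",H)-170)*3.6)
print("guard",pose(P,[(-.072,-.05,.19),(-.072,.06,.19)]))
E
```

```text
press [0.6728 0.0665 0.191 ]
[[ 0.6237 -0.1485]
 [-0.2659  0.0554]
 [ 0.3889 -0.3226]
 [-0.4278 -0.4777]
 [ 0.7004 -1.264 ]
 [ 1.5063 -0.4228]
 [-1.3049  2.0607]]
cover [0.5477 0.0227 0.2937]
[[-0.475  -0.4128]
 [-1.294  -1.3818]
 [ 1.1442  0.299 ]
 [-0.5679  0.2126]
 [ 0.9155 -0.1412]
 [-0.529   0.2603]
 [-1.126  -2.2226]
 [-0.2087  0.7204]
 [ 1.2296 -1.284 ]]
mark [0.5729 0.0429 0.037 ] rib [0.5046 0.0097 0.071 ] bit-mark [0.0999 0.0236]
1.15 [[ 0.6612 -0.1266  0.133 ]] [[234.8567 276.5751]]
1.25 [[ 0.6627 -0.1339  0.1359]] [[226.8528 279.5319]]
1.35 [[ 0.6641 -0.1414  0.1381]] [[218.4956 283.5074]]
guard [[0.6116 0.0037 0.19  ]
 [0.5907 0.1117 0.19  ]]
```

```bash
python3 -m pendant '[[2.2,3.5,0,0,0,0,1],[2.2,3.5,0,0,0,0,1],[2.2,3.5,0,0,0,0,1],[2.2,3.5,0,0,0,0,1],[2.2,3.5,0,0,0,0,1],[2.2,3.5,0,0,0,0,1],[2.2,3.5,0,0,0,0,1],[2.2,3.5,0,0,0,0,1]]'
python3 -m pendant '[[2.2,3.5,-0.5,2.3,-7.6,0,1],[2.2,3.5,-0.5,2.3,-7.6,0,1],[2.2,3.5,-0.5,2.3,-7.6,0,1],[2.2,3.5,-0.5,2.3,-7.6,0,1],[2.2,3.5,-0.5,2.3,-7.6,0,1],[2.2,3.5,-0.5,0,0,0,1],[0,0,0,0,0,0,1]]'
python3 - <<'E'
from bench import robot, imaging
import cv2
o=robot.get_obs();print(o["tool_pos"],o["ee_rot"],o["time"])
cv2.imwrite("pics/w1.png",cv2.resize(imaging.snapshot("wrist")[:,:,::-1],None,fx=1.5,fy=1.5))
E
```

```text
time: 0.9
tool_pos: [0.3404, -0.2433, 0.2161]
ee_rot: [-3.141, 0.0, 0.302]
wrist_force: [0.1, -0.6, -0.2]
width: 0.0936
finger_force: 0.0
time: 1.6
tool_pos: [0.4709, -0.0288, 0.1836]
ee_rot: [3.14, -0.691, 0.311]
wrist_force: [-0.3, -0.0, -0.5]
width: 0.094
finger_force: 0.0
[ 0.47086731 -0.02882482  0.18361802] [ 3.13967191 -0.69090612  0.31134427] 1.6
```

View pics/w1.png

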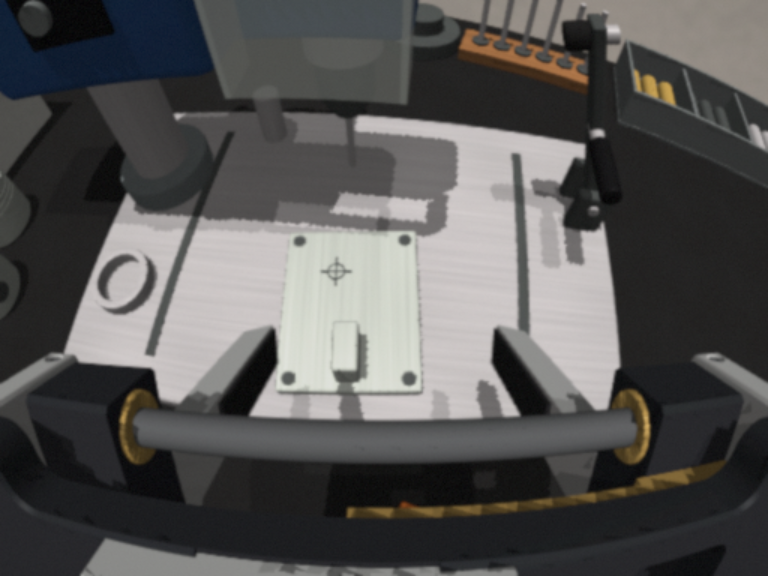

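The wrist view shows the bit tip at (352,165), the mark at (336,270), plate corners (291,234), (414,232), (422,390) and (277,390), and the rib top near (346,335). I'll compute rays from these.

```bash
cat >> h.py <<'E'
def wray(c,u,v,z):   # wrist pixel -> world point at height z
    K=c["camera_matrix"];d=np.array([u-K[0,2],v-K[1,2]]);r=np.hypot(*d);th=r/K[0,0]
    n=c["R"].T@np.r_[np.sin(th)*d/r,np.cos(th)];o=-c["R"].T@c["t"];return o+n*(z-o[2])/n[2]
E
python3 - <<'E'
from h import *
np.set_printoptions(precision=4,suppress=True)
c=imaging.camera_params("wrist");f=lambda u,v,z:wray(c,(u+.5)/1.5-.5,(v+.5)/1.5-.5,z)
print(c["camera_matrix"][0,0])
print("bit",f(352,165,.049),"mark",f(336,270,.037))
q=[f(u,v,.037) for u,v in((291,234),(414,232),(422,390),(277,390))];print(np.array(q),np.mean(q,0))
print("yaw",[np.arctan2(*(q[i]-q[j])[1::-1]) for i,j in((0,3),(1,2))])
print("rib far top L/R",f(335,322,.071),f(357,322,.071),"near",f(334,350,.071),f(357,350,.071))
print("table back R",f(598,141,.025),"column foot",f(163,178,.025))
E
```

```text
297.3186396354542
bit [0.6739 0.0633 0.049 ] mark [0.5719 0.0413 0.037 ]
[[ 0.5935  0.0916  0.037 ]
 [ 0.6273 -0.0096  0.037 ]
 [ 0.4972 -0.0531  0.037 ]
 [ 0.4633  0.049   0.037 ]] [0.5453 0.0195 0.037 ]
yaw [np.float64(0.31626990700640933), np.float64(0.3230355109237931)]
rib far top L/R [0.5168 0.0182 0.071 ] [0.5215 0.0037 0.071 ] near [0.4973 0.0119 0.071 ] [ 0.5022 -0.003   0.071 ]
table back R [ 0.8297 -0.1773  0.025 ] column foot [0.6271 0.2657 0.025 ]
```

```bash
python3 -m pendant '[[1.85,1.85,-2,0,0,0.4,1],[1.85,1.85,-2,0,0,0,1],[0,0,-3,0,0,0,1],[0,0,-3,0,0,0,1],[0,0,-1.5,0,0,0,1],[0,0,-0.8,0,0,0,1],[0,0,0,0,0,0,1]]'
python3 - <<'E'
from bench import robot, imaging
import cv2
o=robot.get_obs();print(o["tool_pos"],o["ee_rot"],o["time"])
E
```

```text
time: 2.35
tool_pos: [0.5087, 0.0009, 0.0627]
ee_rot: [3.135, -0.691, 0.31]
wrist_force: [0.3, 0.6, 0.2]
width: 0.0939
finger_force: 0.0
[0.50873527 0.00094917 0.06265391] [ 3.13540995 -0.69125284  0.30987613] 2.35
```

```bash
python3 -m pendant '[[0,0.6,-0.5,0,0,0.5,1],[0,0,0,0,0,0,1],[0,0,0,0,0,0,0.5],[0,0,0,0,0,0,0.1],[0,0,0,0,0,0,0.1],[0,0,0,0,0,0,0.1],[0,0,0,0,0,0,0.1]]'
```

```text
time: 3.05
tool_pos: [0.509, 0.008, 0.0586]
ee_rot: [3.134, -0.693, 0.321]
wrist_force: [-0.3, 1.2, -0.5]
width: 0.0578
finger_force: 0.0
```

```bash
python3 -m pendant '[[0,0,0,0,0,0,0],[0,0,0,0,0,0,0],[0,0,0,0,0,0,0],[0,0,0,0,0,0,0],[0,0,0,0,0,0,0],[0,0,0,0,0,0,0],[0,0,0,0,0,0,0],[0,0,0,0,0,0,0]]'
python3 - <<'E'
from bench import robot, imaging
import cv2
o=robot.get_obs();print(o["tool_pos"],o["ee_rot"],o["time"])
cv2.imwrite("pics/w2.png",cv2.resize(imaging.snapshot("wrist")[60:300,130:390,::-1],None,fx=2.4,fy=2.4,interpolation=cv2.INTER_CUBIC))
E
```

```text
time: 3.85
tool_pos: [0.5088, 0.0085, 0.0584]
ee_rot: [3.135, -0.693, 0.321]
wrist_force: [-1.2, 3.0, 0.8]
width: 0.0179
finger_force: 30.0
[0.50879    0.00845779 0.05838312] [ 3.13540065 -0.69268154  0.32085096] 3.85
```

View pics/w2.png

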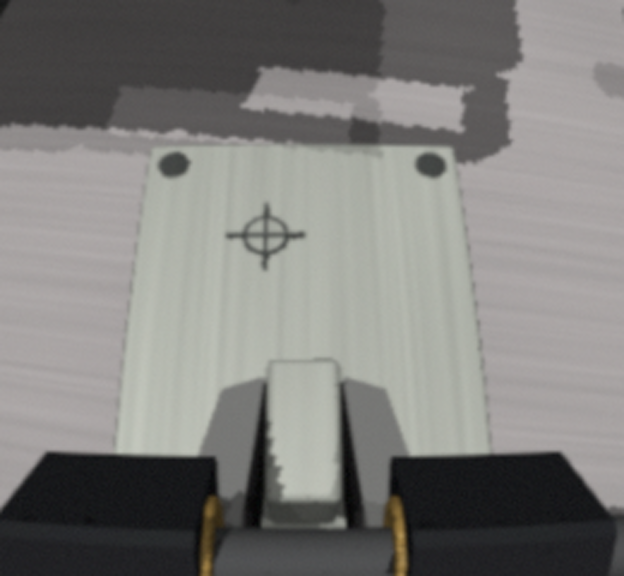

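The rib is gripped (17.9 mm wide) and the mark is at crop (266,236). Next I compute the shift.

```bash
python3 - <<'E'
from h import *
from bench import robot
c=imaging.camera_params("wrist");m=wray(c,130+266.5/2.4-.5,60+236.5/2.4-.5,.037);print(m,np.array([.6737,.0643])-m[:2],"mark-tcp",m-robot.get_obs()["tool_pos"])
E
```

```text
[0.57016928 0.04091893 0.037     ] [0.10353072 0.02338107] mark-tcp [ 0.06133439  0.03252699 -0.02139836]
```

```bash
python3 -m pendant '[[1,0.2,0,0,0,0,0],[1.5,0.35,0,0,0,0,0],[1.5,0.35,0,0,0,0,0],[1.5,0.35,0,0,0,0,0],[1.5,0.35,0,0,0,0,0],[1.5,0.3,0,0,0,0,0],[1,0.2,0,0,0,0,0],[0,0,0,0,0,0,0]]'
python3 - <<'E'
from bench import robot, imaging
import cv2
o=robot.get_obs();print(o["tool_pos"],o["ee_rot"],o["time"])
cv2.imwrite("pics/w3.png",cv2.resize(imaging.snapshot("wrist")[20:220,150:350,::-1],None,fx=3,fy=3,interpolation=cv2.INTER_CUBIC))
E
```

```text
time: 4.7
tool_pos: [0.6052, 0.0287, 0.0584]
ee_rot: [3.133, -0.693, 0.321]
wrist_force: [2.4, -0.0, -0.3]
width: 0.0182
finger_force: 30.0
[0.60519758 0.02870515 0.05842808] [ 3.13296539 -0.69331363  0.32142625] 4.7
```

View pics/w3.png

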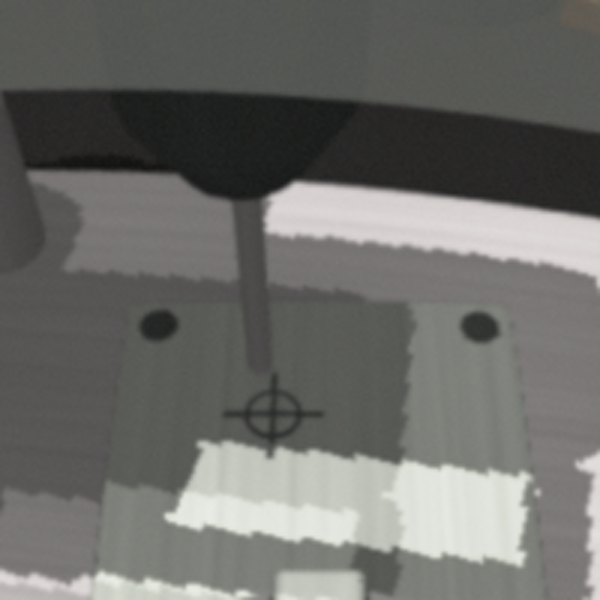

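The bit tip is at (258,370) and the mark at (273,413).

```bash
python3 - <<'E'
from h import *
from bench import robot
c=imaging.camera_params("wrist");g=lambda u,v,z:wray(c,150+(u+.5)/3-.5,20+(v+.5)/3-.5,z)
b=g(258,370,.049);m=g(273,413,.037);print(b,m,(b-m)[:2]*100)
E
```

```text
[0.67061091 0.06612407 0.049     ] [0.6668195  0.06125823 0.037     ] [0.37914158 0.48658422]
```

```bash
python3 -m pendant '[[0.25,0.22,0,0,0,0,0],[0.2,0.22,0,0,0,0,0],[0,0,0,0,0,0,0],[0,0,0,0,0,0,0]]'
python3 - <<'E'
from bench import robot, imaging
import cv2,numpy as np
o=robot.get_obs();print(o["tool_pos"],o["ee_rot"],o["time"])
w=imaging.snapshot("wrist");s=imaging.snapshot("scene")
a=cv2.resize(w[110:175,205:270,::-1],(590,590),interpolation=cv2.INTER_CUBIC)
cv2.imwrite("pics/w4.png",a);cv2.imwrite("pics/s4raw.png",s[:,:,::-1]);cv2.imwrite("pics/w4raw.png",w[:,:,::-1])
E
```

```text
time: 5.15
tool_pos: [0.6085, 0.0333, 0.0585]
ee_rot: [3.134, -0.693, 0.321]
wrist_force: [1.6, -0.9, -0.9]
width: 0.0177
finger_force: 30.0
[0.60845487 0.03329835 0.05850141] [ 3.13378676 -0.69314348  0.32099831] 5.15
```

View pics/w4.png

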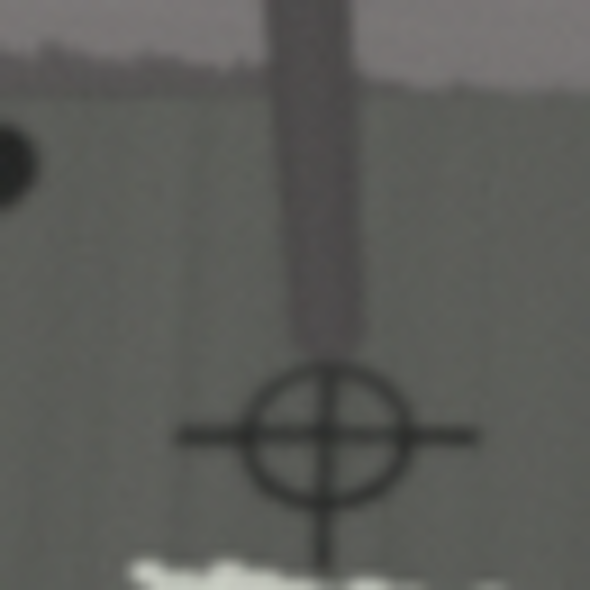

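The bit's lower end is at (327,352), flat-ended and about 68 px wide. The mark's cross is at (325,436).

```bash
python3 - <<'E'
from h import *
from bench import robot
c=imaging.camera_params("wrist");k=590/65;g=lambda u,v,z:wray(c,205+(u+.5)/k-.5,110+(v+.5)/k-.5,z)
b=g(327,352,.049);m=g(325,436,.037);print(b,m,(b-m)[:2]*1000)
o=-c["R"].T@c["t"];d=(b-o)[:2];print("cam",o,"flat-end correction mm",3*d/np.hypot(*d))
print("scene px bit",proj("scene",[.672,.067,.049]),"mark",proj("scene",m))
E
python3 - <<'E'
import cv2
a=cv2.imread("pics/s4raw.png")[205:260,265:330]
cv2.imwrite("pics/s4.png",cv2.resize(a,None,fx=9,fy=9,interpolation=cv2.INTER_CUBIC))
E
```

```text
[0.67083392 0.06561593 0.049     ] [0.67021551 0.06606837 0.037     ] [ 0.61841065 -0.45244166]
cam [0.55438691 0.01657523 0.23101339] flat-end correction mm [2.76481796 1.16438037]
scene px bit [[295.51216896 240.33602923]] mark [[294.49981804 243.05631525]]
```

View pics/s4.png

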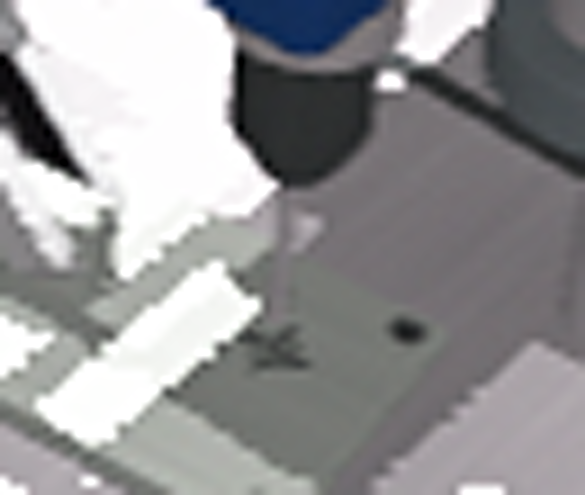

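```bash
python3 -m pendant '[[0.24,0.04,0,0,0,0,0],[0,0,0,0,0,0,0],[0,0,0,0,0,0,0],[0,0,0,0,0,0,0],[0,0,0,0,0,0,0]]'
python3 - <<'E'
from bench import robot, imaging
import cv2
o=robot.get_obs();print(o["tool_pos"],o["wrist_force"],o["time"])
w=imaging.snapshot("wrist")
cv2.imwrite("pics/w5.png",cv2.resize(w[110:175,205:270,::-1],(590,590),interpolation=cv2.INTER_CUBIC))
E
```

```text
time: 5.75
tool_pos: [0.6108, 0.0341, 0.0584]
ee_rot: [3.135, -0.693, 0.321]
wrist_force: [-1.4, -0.2, 0.1]
width: 0.0178
finger_force: 30.0
[0.61078117 0.03407677 0.05842524] [-1.3528942  -0.23276331  0.10883759] 5.75
```

View pics/w5.png

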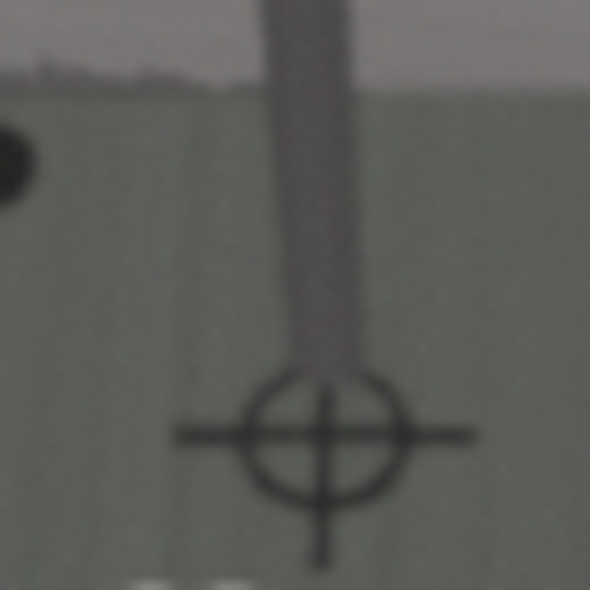

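The bit end is now at (325,378) and the cross at (322,436). The flat-end offset explains the rest, so the remaining error is about 1 mm. Next I release gently and check for shift numerically, since the viewing allowance is used up.

```bash
python3 - <<'E'
from bench import imaging
import cv2;cv2.imwrite("pics/ref.png",imaging.snapshot("wrist")[:,:,::-1])
E
python3 -m pendant '[[0,0,0,0,0,0,0.25],[0,0,0,0,0,0,0.35],[0,0,0,0,0,0,0.45],[0,0,0,0,0,0,0.5],[0,0,0,0,0,0,0.5]]'
python3 - <<'E'
from bench import imaging
import cv2,numpy as np
b=imaging.snapshot("wrist")[:,:,::-1].copy();cv2.imwrite("pics/rel.png",b);a=cv2.imread("pics/ref.png")
for n,(v0,v1,u0,u1) in {"mark":(152,175,222,260),"hole":(118,140,192,212)}.items():
    T=a[v0:v1,u0:u1];S=b[v0-8:v1+8,u0-8:u1+8];S=cv2.resize(S,None,fx=5,fy=5,interpolation=3);T=cv2.resize(T,None,fx=5,fy=5,interpolation=3)
    r=cv2.matchTemplate(S,T,5);_,s,_,l=cv2.minMaxLoc(r);print(n,s,np.array(l)/5-8)
E
```

```text
time: 6.35
tool_pos: [0.6109, 0.0337, 0.0585]
ee_rot: [3.134, -0.693, 0.321]
wrist_force: [-0.8, -0.9, -0.2]
width: 0.0468
finger_force: 0.0
mark 0.9595025777816772 [-1.  0.]
hole 0.9866811633110046 [0. 0.]
```

```bash
python3 -m pendant '[[-0.9,-0.3,1.1,0,0,0,0.5],[-1.6,-0.5,2,0,0,0,0.5],[-2.4,-0.8,3,0,0,0,0.5],[-2.4,-0.8,3,0,0,0,0.3],[0.6,-3.5,-0.2,0,0,-3.7,0],[0.6,-3.5,-0.2,0,0,-3.7,0],[0.6,-3.5,-0.2,0,0,0,0],[0.6,-3.5,-0.2,0,0,0,0]]'
python3 -m pendant '[[0.5,-3.5,-0.5,0,0,0,0],[0.5,-3.5,-0.5,0,0,0,0],[0,0,0,0,0,0,0],[0,0,0,0,0,0,0],[0,0,0,0,0,0,0]]'
python3 - <<'E'
from bench import robot, imaging
import cv2
o=robot.get_obs();print(o["tool_pos"],o["ee_rot"],o["width"])
for n in("wrist","top","scene"):cv2.imwrite(f"pics/{n}_pre.png",imaging.snapshot(n)[:,:,::-1])
E
```

```text
time: 7.2
tool_pos: [0.562, -0.1312, 0.1421]
ee_rot: [3.133, -0.694, 0.194]
wrist_force: [-0.0, 0.2, -0.2]
width: 0.0104
finger_force: 0.0
time: 7.7
tool_pos: [0.5717, -0.1992, 0.1314]
ee_rot: [3.135, -0.693, 0.192]
wrist_force: [-0.2, -0.2, 0.2]
width: 0.0005
finger_force: 0.0
[ 0.57170147 -0.19919471  0.13139536] [ 3.13483967 -0.69270753  0.19243168] 0.0005392171998119186
```

```bash
python3 -m pendant '[[2.4,0.3,0,0,0,0,0],[2.4,0.3,0,0,0,0,0],[2.4,0.3,0,0,0,0,0],[2.2,0.3,0,0,0,0,0],[0,0,0,0,0,0,0]]'
python3 -m pendant '[[-0.2,1,0,0,0,0,0],[-0.2,1,0,0,0,0,0],[-0.1,0.7,0,0,0,0,0],[0,0,0,0,0,0,0]]'
```

```text
time: 8.35
tool_pos: [0.6676, -0.1865, 0.1321]
ee_rot: [3.133, -0.694, 0.196]
wrist_force: [0.2, 0.2, 0.6]
width: 0.0003
finger_force: 0.0
time: 8.75
tool_pos: [0.66, -0.1598, 0.1316]
ee_rot: [3.134, -0.693, 0.193]
wrist_force: [-0.9, 0.0, -1.2]
width: 0.0004
finger_force: 0.0
```

```bash
python3 -m pendant '[[-0.1,0.6,-0.1,0,0,0,0],[-0.1,0.6,-0.2,0,0,0,0],[-0.1,0.6,-0.3,0,0,0,0]]'
python3 -m pendant '[[-0.1,0.6,-0.5,0,0,0,0],[-0.1,0.6,-0.6,0,0,0,0]]'
python3 -m pendant '[[-0.1,0.6,-0.7,0,0,0,0],[-0.1,0.5,-0.8,0,0,0,0],[-0.1,0.5,-0.8,0,0,0,0]]'
```

```text
time: 9.05
tool_pos: [0.6585, -0.1444, 0.1268]
ee_rot: [3.13, -0.695, 0.192]
wrist_force: [-1.0, -3.8, 2.0]
width: 0.0002
finger_force: 1.9
time: 9.25
tool_pos: [0.6563, -0.1311, 0.1149]
ee_rot: [3.133, -0.694, 0.192]
wrist_force: [0.8, -3.1, 1.6]
width: 0.0007
finger_force: 1.5
time: 9.55
tool_pos: [0.6524, -0.1142, 0.0901]
ee_rot: [3.136, -0.692, 0.192]
wrist_force: [0.6, -2.7, 1.1]
width: 0.0008
finger_force: 1.1
```

```bash
python3 -m pendant '[[-0.1,0.4,-0.7,0,0,0,0],[0,0,0,0,0,0,0],[0,0,0,0,0,0,0],[0.4,-2,0,0,0,0,0],[-3,-0.6,0,0,0,0,0],[-4,-0.8,1,0,0,0,0],[-4,-0.8,1,0,0,0,0],[0,0,0,0,0,0,0]]'
python3 -m pendant '[[0,0,0,0,0,0,0],[0,0,0,0,0,0,0],[0,0,0,0,0,0,0],[0,0,0,0,0,0,0],[0,0,0,0,0,0,0],[0,0,0,0,0,0,0],[0,0,0,0,0,0,0],[0,0,0,0,0,0,0]]'
python3 - <<'E'
from h import *
from bench import robot
import cv2,time
P=[.6725,.0665,.191]
s=imaging.snapshot("scene")
cv2.imwrite("pics/scene_d1.png",s[:,:,::-1]);cv2.imwrite("pics/wrist_d1.png",imaging.snapshot("wrist")[:,:,::-1])
pre=cv2.imread("pics/scene_pre.png").sum(2).astype(int);now=s.sum(2).astype(int)
print(robot.get_obs()["tool_pos"],robot.get_obs()["time"])
# mean grey along grip for each hypothesised angle
for a in np.arange(-.1,1.41,.1):
    X=[(x,-.22+.08*np.cos(a),.06+.08*np.sin(a)) for x in np.linspace(-.07,-.03,9)]
    Y=[(0,-.22+r*np.cos(a),.06+r*np.sin(a)) for r in np.linspace(.1,.16,9)]
    g=lambda im,L:np.mean([im[int(round(v)),int(round(u))]/3 for u,v in proj("scene",pose(P,L))])
    print(round(a,1),"pre",g(pre,X).round(),g(pre,Y).round(),"now",g(now,X).round(),g(now,Y).round())
E
```

```text
time: 10.35
tool_pos: [0.5437, -0.1542, 0.1055]
ee_rot: [3.133, -0.693, 0.19]
wrist_force: [-0.1, 0.5, -0.5]
width: 0.0006
finger_force: 0.0
time: 11.15
tool_pos: [0.5459, -0.1531, 0.1044]
ee_rot: [3.134, -0.693, 0.192]
wrist_force: [0.3, -0.0, -0.0]
width: 0.0006
finger_force: 0.0
[ 0.54589421 -0.15318937  0.10448914] 11.25
-0.1 pre 139.0 183.0 now 21.0 89.0
0.0 pre 130.0 178.0 now 34.0 101.0
0.1 pre 128.0 219.0 now 30.0 109.0
0.2 pre 129.0 217.0 now 180.0 203.0
0.3 pre 143.0 211.0 now 255.0 210.0
0.4 pre 126.0 163.0 now 254.0 162.0
0.5 pre 146.0 158.0 now 254.0 157.0
0.6 pre 166.0 172.0 now 254.0 171.0
0.7 pre 188.0 202.0 now 254.0 202.0
0.8 pre 211.0 204.0 now 254.0 203.0
0.9 pre 226.0 201.0 now 244.0 200.0
1.0 pre 255.0 223.0 now 216.0 221.0
1.1 pre 164.0 146.0 now 226.0 236.0
1.2 pre 39.0 51.0 now 253.0 252.0
1.3 pre 30.0 59.0 now 253.0 252.0
1.4 pre 39.0 116.0 now 253.0 203.0
```

The clamp reads down (~0). Next I check that the cover did not shift, matching fixed-camera patches from before and after.

```bash
python3 - <<'E'
from h import *
import cv2
cv2.imwrite("pics/top_d1.png",imaging.snapshot("top")[:,:,::-1]);cv2.imwrite("pics/scene_d1.png",imaging.snapshot("scene")[:,:,::-1])
m=np.array([.6725,.0668]);yw=.321
K=[*(m-np.array([np.cos(yw)*.03-np.sin(yw)*.012,np.sin(yw)*.03+np.cos(yw)*.012])),yw]
pts={"mark":(.03,.012,.037),"rib":(-.045,0,.065),"holeA":(-.06,.045,.037),"holeB":(-.06,-.045,.037),"holeC":(.06,-.045,.037)}
for n in("scene","top"):
    a=cv2.imread(f"pics/{n}_pre.png");b=cv2.imread(f"pics/{n}_d1.png")
    for k,X in pts.items():
        u,v=np.round(proj(n,pose(K,X))[0]).astype(int);h=7
        T=cv2.resize(a[v-h:v+h+1,u-h:u+h+1],None,fx=8,fy=8,interpolation=2);S=cv2.resize(b[v-h-4:v+h+5,u-h-4:u+h+5],None,fx=8,fy=8,interpolation=2)
        _,s,_,l=cv2.minMaxLoc(cv2.matchTemplate(S,T,5));print(n,k,(u,v),round(s,3),np.array(l)/8-4)
E
```

```text
scene mark (np.int64(295), np.int64(243)) 0.994 [0. 0.]
scene rib (np.int64(271), np.int64(228)) 0.989 [0. 0.]
scene holeA (np.int64(275), np.int64(224)) 0.999 [0. 0.]
scene holeB (np.int64(258), np.int64(241)) 0.197 [0.375 0.   ]
scene holeC (np.int64(294), np.int64(261)) 0.975 [0. 0.]
top mark (np.int64(241), np.int64(140)) 0.997 [0. 0.]
top rib (np.int64(252), np.int64(160)) 0.999 [0. 0.]
top holeA (np.int64(240), np.int64(170)) 0.999 [0. 0.]
top holeB (np.int64(267), np.int64(162)) 0.998 [0. 0.]
top holeC (np.int64(255), np.int64(126)) 0.981 [-0.125  0.   ]
```

```bash
python3 - <<'E'
from h import *
import cv2
a=cv2.imread("pics/s4raw.png");b=cv2.imread("pics/scene_pre.png")
for k,(u,v,h) in {"mark":(295,244,5),"hole":(310,241,5)}.items():
    T=cv2.resize(a[v-h:v+h+1,u-h:u+h+1],None,fx=8,fy=8,interpolation=2);S=cv2.resize(b[v-h-4:v+h+5,u-h-4:u+h+5],None,fx=8,fy=8,interpolation=2)
    _,s,_,l=cv2.minMaxLoc(cv2.matchTemplate(S,T,5));print(k,round(s,3),np.array(l)/8-4)
print("expected",proj("scene",[.6726,.0665,.037])-proj("scene",[.6702,.0661,.037]))
from bench import robot;o=robot.get_obs();print(o["time"],o["wrist_force"])
E
```

```text
mark 0.981 [0. 0.]
hole 0.984 [0.75 0.25]
expected [[0.66174979 0.45270966]]
11.35 [-0.30967172 -0.28166007 -0.47519021]
```

```bash
python3 -m pendant '[[-1,0,1,0,0,0,0],[0,0,0,0,0,0,0],[0,0,0,0,0,0,0],[0,0,0,0,0,0,0],[0,0,0,0,0,0,0],[0,0,0,0,0,0,0],[0,0,0,0,0,0,0],[0,0,0,0,0,0,0]]' && python3 -c "
from bench import robot;print(robot.close_job())"
```

```text
time: 12.15
tool_pos: [0.5359, -0.1531, 0.1143]
ee_rot: [3.134, -0.693, 0.192]
wrist_force: [0.1, -0.3, -0.7]
width: 0.0006
finger_force: 0.0
the job is handed in; nothing more can be done
None
```

I handed the job in at about 12 s: the mark is under the bit to an estimated 1–2 mm, the clamp is down on the cover with no visible shift, and the arm is clear; no verdict came back.

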